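Draw the tool arm off the milling unit's column

TASK

Take the white tool arm off the steel column of the dental milling unit and set it down gently, standing flat on its underside inside the blue tray. A brass catch pin near the column's open top stops the arm until the split in its collar is lined up under the pin: raise the arm, swing it anticlockwise (seen from above) and feel with light upward pressure for the place where the split lets the pin through, then slide the arm straight up and off, never forcing it against the pin or the column. Leave the stone cast, the bottle and the brush where they are.

Things in the scene. Friction and masses are not known exactly. Their poses are not given: they have to be found in the camera images.
- unit: Fixed milling unit: board 270 x 270 x 20 mm, round white base 220 mm across, top at 95 mm, model table (90 mm across, top at 117 mm) at x = -45 mm, upright oiled steel column 16 mm across on the axis x = +55, y = 0 mm. Origin: centre of the board's underside; z up. Over 45 N contact between arm and unit harms it; off-centre pulls wedge the collar, so 10 to 15 N at the bar can do it.
- stop_ring (a point): On the column's axis, in the upper face of the dark stop ring (46 mm across) that carries the arm at the start, 185 mm above the bench; z up. A small black knob on the ring, below that face, sticks out to the unit's +y, 44 mm from the axis.
- pin_level (a point): On the column's axis at the height of the brass catch pin, 243 mm above the bench. The pin, 5 mm thick, sticks out level to 20 mm from the axis. Its bearing is new each time and not measured: at the start it is 0.3 to 1.35 rad anticlockwise (from above) of the split in the arm's collar. The column does not turn. The arm can rise only 10 mm before its collar meets the pin.
- column_top (a point): Centre of the column's free upper end, on its axis, 262 mm above the bench; z up.
- toolarm: White tool arm, loose, 0.3 to 0.45 kg, on the column, resting on the stop ring, clamp slack. Origin: on the bore's axis, in the plane of the underside; z up, the bar runs to -x. Collar 44 mm across, 45 mm tall, bore 18 mm (1 mm play all round). Centre of mass 16 mm from the bore's axis towards the holder. Stands level on its underside on a flat floor.
- split (a point): The split right through the collar's wall, 7 mm wide, over its full height; this point is at x = +15, y = 0, z = 45 mm in the arm's frame, same axes. It passes the pin when its bearing is within about 0.08 rad of the pin's. Outside it, clamp lugs reach x = +42 mm, their screw at x = +35 mm; a black knob 20 mm across stands out there to y = +32 mm.
- bar_grip (a point): Middle of the arm's bar, the place to grip it across its 24 mm width (y): x = -56, y = 0, z = 35 mm in the arm's frame, same axes. The bar is 20 mm tall (z = 25 to 45 mm) and free between x = -25 and -88 mm.
- holder_foot (a point): Centre of the underside of the round spindle holder (36 mm across, 45 mm tall) at the bar's end: x = -106, y = 0, z = 0 mm in the arm's frame, same axes.
- tray: Blue open plastic tray, loose, 0.7 kg, outside 250 x 150 x 26 mm (long side along its x), walls and floor 4 mm thick. Origin: centre of its underside on the bench; the inner floor is 4 mm above, 242 x 142 mm.
- cast: Dental stone cast 56 x 60 x 28 mm, loose on the unit's model table below the arm. Origin: centre of its underside. Leave alone.
- bottle: Small amber bottle with a red cap, 42 mm across, 105 mm tall, standing on the bench. Origin: centre of its underside. Leave alone.
- brush: Small brush, 150 mm long (along its x), 42 mm wide, 20 mm tall, lying on the bench. Origin: below its middle, on the bench. Leave alone.
Mind the look-alikes: they are no part of the job. Of the things shaped like the toolarm, the white one is meant.

How it is judged:
On the way, in this order (a step that is already met when the one before it is completed fails the run):
1. the arm is raised past the catch pin, the pin inside the split, still upright on the column (z of toolarm in the frame of column_top between -0.055 and -0.002 m and horizontal distance between toolarm and column_top below 0.006 m and angle between toolarm's own z axis and vertical below 0.12 rad), for 0.05 s.
2. the arm is drawn off over the column's open end (z of toolarm in the frame of column_top above 0.002 m), for 0.05 s.
At the end, for the whole second after the job is handed in: The arm stands level (within 0.06 rad) and at rest on its underside on the tray's floor, collar and holder both inside the tray's walls and no more than 5 mm off the floor, the tray flat on the bench (x of toolarm in the frame of tray between -0.121 and 0.121 m and y of toolarm in the frame of tray between -0.071 and 0.071 m and x of holder_foot in the frame of tray between -0.121 and 0.121 m and y of holder_foot in the frame of tray between -0.071 and 0.071 m and z of each of toolarm, holder_foot in the frame of tray below 0.009 m and angle between toolarm's own z axis and vertical below 0.06 rad and angle between tray's own z axis and vertical below 0.05 rad and linear speed of toolarm below 0.01 m/s); the robot touches nothing.
It fails at once if the arm is forced against the column, pin or stop ring (over 45 N between arm and unit) (contact force between toolarm and unit above 45 N).
It fails at once if the arm is dropped or banged into the tray (faster than 0.2 m/s within 10 mm of its floor) (z of toolarm in the frame of tray below 0.014 m and horizontal distance between toolarm and tray below 0.13 m and linear speed of toolarm above 0.2 m/s).
It fails at once if the stone cast is disturbed (moved over 10 mm) (distance of cast from where it was at the start of the episode above 0.01 m).
It fails at once if the bottle is disturbed (moved over 20 mm or tipped) (distance of bottle from where it was at the start of the episode above 0.02 m or angle between bottle's own z axis and vertical above 0.3 rad).
It fails at once if the brush is disturbed (moved over 20 mm) (distance of brush from where it was at the start of the episode above 0.02 m).
It also fails if it takes over 72 s, if anything falls off the work surface, if the arm or the gripper's body presses on something with over 40 N, if the wrist force passes 120 N, or if a joint passes its speed limit or range.

ROBOT

A 6-joint arm with a two-finger parallel gripper is mounted at the origin on the work surface. World frame = base frame: x ahead of the robot, y to its left, z up, the work surface at z = 0. Lengths are in m, angles in rad, forces in N, time in s.
With the tool pointing down it reaches from about 0.25 to 0.725 m from the base axis. Payload 4 kg.
Tool frame: the origin (TCP) lies on the centre line of the jaws, within the pads' length; the fingertips stand 17 mm ahead of it and the grasp point (between the pads) lies 2 mm behind it; z points along the fingers, y is the line along which they close (so a half turn about z gives the same grasp; the last joint's range is limited). The gripper opens to 85 mm and grips with 20 to 120 N. Pads are 22 mm wide; open, the fingers measure 114 mm over their backs; the gripper's body (76 mm by 85 mm) begins 54 mm behind the grasp point. The pads swing forward as they close: fully open they stand 13 mm farther back than shut.
Start: joints at [1.242, 0.241, 0.005, 1.335, 0, 1.571], TCP at [0.161, 0.473, 0.248] pointing down, gripper open.
Joint ranges: [-2.72, 2.72], [-1.05, 1.87], [-1.09, 1.28], [-1.99, 2.15], [-1.42, 1.44], [-3.14, 3.14]. Speed limits (rad/s): [2.79, 2.79, 3.14, 3.14, 3.14, 3.14].

INTERFACE

Orientations are given as a unit quaternion [x, y, z, w].
In Python, from workcell import bot, camera, get_calibration gives the robot as it stands.
- The arm moves only by the tool apply_moves, never from a script. Its argument "steps" is a list of rows, each a list of 3 entries, a list of its own where there are three numbers: the shift along the tool's x, y, z as a fraction of full scale, then the turn, a rotation vector about the tool's x, y, z as a fraction of full scale, then the opening, from 0 (shut) to 1 (fully open). A call has exactly 8 rows; each row shifts and turns the commanded pose from where the row before left it, along the tool's axes as they then stand; what a row does not reach is not made up. Full scale, the value 1, is 20 cm for a shift and pi rad for a turn. A row lasts 1/12 s, in which the tool goes at most 41.7 mm and 7.16 degrees, less where a joint would pass 70% of its speed; a pose out of reach is approached as far as the arm can. A call with a number of a shift or a turn outside -1 to 1 is refused whole. A call with a gripper value outside its range is refused whole. The fingers move at their own pace and stop on an object; the grip force is fixed at half the most. Time passes only in rows, so rows that do not move let the fingers close, or fill a call up. It gives the time, the measured TCP pose, the force, the opening and the grip force at its end, in the units of the state.
- bot.get_obs(): the state, without advancing time (a new reading comes with each control period).
- camera(name): name is "scene" or "top"; returns (picture, depth): 480x640x3 uint8, red, green, blue; 480x640 float32, m along the optical axis (not along the pixel's ray), 0 where there is no reading.
- get_calibration(name): a dict with "fov_y" (degrees; the focal length in pixels is half the picture's height over the tangent of half this angle, whatever the lens; pixels are square), "cx", "cy" (the principal point, pixels), "rvec" (rotation vector, rad) and "tvec" (3), from world to camera coordinates, as OpenCV has them. Camera axes: x right, y down, z forward; pixel columns grow to the right and rows downward; lengths in m; the calibration is good to about 2 mm. A picture is of the moment at which its call begins. get_calibration takes no time and is no camera call.
- bot.job_done(): hands the job in; it is judged then, once.
The state is a dict: "clock": time; "joint_pos": joint angles; "joint_vel": joint speeds; "tau": joint torques, N m; "eef_pos": TCP position; "tool_rot": TCP orientation; "ft_force": force on the tool from outside, world axes, zero at the start; "ft_torque": the same for the moment, N m; "grip_width": finger opening in m; "grasp_force": force on a finger pad.
Only numpy, scipy, OpenCV 4.12 (cv2) and the standard library are available. Lean on these libraries where they do the work, as an engineer would, in place of code of your own. Each camera call takes 0.05 s, during which the arm holds its last target. There are 200 camera calls.

## Working session

There is one attempt and no reset: what is moved stays moved. The work goes in short steps, Python scripts to look and compute and a tool call to move; the robot and the scene stay as the last step left them, time stands still between calls to the robot, and variables do not carry over. Pictures are saved under pics/ and viewed, at most 10 in all, crops included, and the job is handed in when it is done.

Besides the shell and the picture viewer there is one more tool, called after "Emit:" as a command line: name --argument value ..., lists and objects as JSON in quotes. apply_moves: Moves the arm, as the interface text tells. Its arguments: {"type":"object","properties":{"steps":{"type":"array"}},"required":["steps"]}

```bash
mkdir -p pics
cat > h.py <<'E'
import numpy as np, cv2
from workcell import bot, camera, get_calibration
from scipy.spatial.transform import Rotation as R
def cal(n):
    c=get_calibration(n); f=240/np.tan(np.radians(c["fov_y"])/2)
    return f,c["cx"],c["cy"],cv2.Rodrigues(np.array(c["rvec"],float))[0],np.array(c["tvec"],float)
def cloud(n,d):
    f,cx,cy,Rm,t=cal(n); v,u=np.mgrid[:480,:640]
    p=np.stack([(u-cx)*d/f,(v-cy)*d/f,d],-1)
    w=(p-t)@Rm; w[d<=0]=np.nan; return w
def proj(n,P):
    f,cx,cy,Rm,t=cal(n); q=np.atleast_2d(P)@Rm.T+t
    return np.c_[cx+f*q[:,0]/q[:,2],cy+f*q[:,1]/q[:,2]]
E
python3 - <<'E'
from h import *
for n in("scene","top"):
    im,d=camera(n); np.savez(f"pics/{n}0.npz",im=im,d=d,w=cloud(n,d))
    cv2.imwrite(f"pics/{n}0.png",im[...,::-1])
    print(n,cal(n)[0],-cal(n)[3].T@cal(n)[4])
o=bot.get_obs();print(o["eef_pos"],o["tool_rot"],o["clock"],o["ft_force"])
E
```

```text
scene 529.5638143371053 [ 1.43427264 -0.08296686  0.93638952]
top 482.9388745260807 [ 0.27808423 -0.12585539  1.36051238]
[0.16126587 0.47269428 0.24748477] [ 1.63626170e-01  9.86521945e-01 -9.52309133e-04 -1.50303848e-04] 0.1 [-0.08970497  0.18709804  0.36095636]
```

View pics/scene0.png

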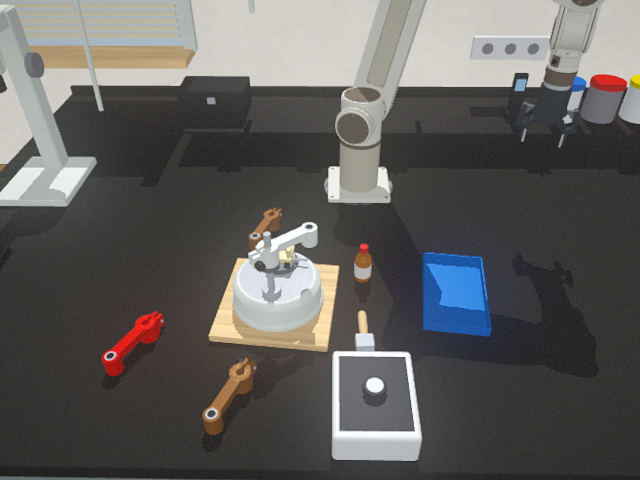

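View pics/top0.png

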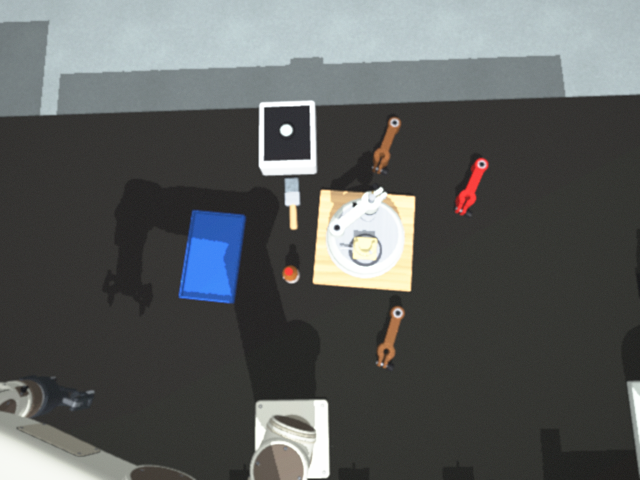

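Run:
```python
from h import *
T=np.load("pics/top0.npz");S=np.load("pics/scene0.npz")
tw,ti,sw,si=T["w"],T["im"].astype(int),S["w"],S["im"].astype(int)
W=np.r_[tw.reshape(-1,3),sw.reshape(-1,3)];C=np.r_[ti.reshape(-1,3),si.reshape(-1,3)]
ok=~np.isnan(W[:,0]);W=W[ok];C=C[ok];src=np.r_[np.zeros(tw[...,0].size),np.ones(sw[...,0].size)][ok]
for s in(0,1):
    m=(src==s)
    # tray blue
    b=m&(C[:,2]>C[:,0]+70)&(C[:,2]>C[:,1]+40)&(W[:,2]>-.01)&(W[:,2]<.04)&(W[:,1]>0)&(W[:,1]<.6)&(W[:,0]>.2)&(W[:,0]<1)
    r=cv2.minAreaRect(W[b][:,:2].astype(np.float32));print(s,"tray",r,b.sum())
    # board wood
    b=m&(abs(W[:,2]-.02)<.006)&(C[:,0]>150)&(W[:,0]>.2)&(abs(W[:,0]-.55)<.25)&(abs(W[:,1]+.2)<.3)&(C[:,0]-C[:,2]>30)
    r=cv2.minAreaRect(W[b][:,:2].astype(np.float32));print("board",r,b.sum())
    a=m&(abs(W[:,0]-.5)<.25)&(abs(W[:,1]+.25)<.25)
    for lo,hi in((.222,.236),(.236,.252),(.254,.27),(.108,.125)):
        q=W[a&(W[:,2]>lo)&(W[:,2]<hi)];
        print(lo,len(q),q.mean(0) if len(q) else 0,q.min(0) if len(q) else 0,q.max(0) if len(q) else 0)
    am=a&(W[:,2]>.222)&(W[:,2]<.236);r=cv2.minAreaRect(W[am][:,:2].astype(np.float32));print("arm",r)
    rd=m&(C[:,0]>C[:,1]+60)&(C[:,0]>C[:,2]+60)&(W[:,2]>.08)&(W[:,2]<.12)&(abs(W[:,0]-.42)<.1)&(abs(W[:,1]-.0)<.15)
    print("cap",np.median(W[rd],0) if rd.any() else 0)
a=cv2.resize(T["im"][175:300,300:425],(400,400),interpolation=cv2.INTER_CUBIC)
b=cv2.resize(S["im"][200:320,220:340],(400,400),interpolation=cv2.INTER_CUBIC)
cv2.imwrite("pics/crop.png",np.hstack([a,b])[...,::-1])
```

```text
0 tray ((0.49606072902679443, 0.22389906644821167), (0.16138136386871338, 0.2591722309589386), 82.77535247802734) 4877
board ((0.5259511470794678, -0.2407229244709015), (0.5000606775283813, 0.27030274271965027), 84.13436889648438) 3883
0.222 710 [ 0.55318012 -0.17881153  0.23016177] [ 0.50033231 -0.2558229   0.22200894] [ 0.61505344 -0.11545553  0.23598158]
0.236 16 [ 0.58472881 -0.21566608  0.24409613] [ 0.56789816 -0.22444163  0.23662416] [ 0.60315897 -0.18868743  0.25045122]
0.254 42 [ 0.58265915 -0.21611858  0.26172413] [ 0.57527003 -0.22354895  0.25501975] [ 0.59027176 -0.20928572  0.26580557]
0.108 214 [ 0.50030758 -0.19755087  0.11488985] [ 0.42475911 -0.24211138  0.10806767] [ 0.57911349 -0.00194288  0.12453683]
arm ((0.5571522116661072, -0.18526458740234375), (0.044244904071092606, 0.164645716547966), 40.08063507080078)
cap [ 0.43082518 -0.00478224  0.10438185]
1 tray ((0.47836804389953613, 0.22698955237865448), (0.16033460199832916, 0.2912246584892273), 82.68470001220703) 5041
board ((0.5656023025512695, -0.2162124514579773), (0.44706225395202637, 0.40045762062072754), 66.42822265625) 3818
0.222 720 [ 0.56257823 -0.18130827  0.22860948] [ 0.50370331 -0.25469557  0.22200199] [ 0.61952302 -0.1158431   0.23550266]
0.236 54 [ 0.59175876 -0.21592848  0.24473258] [ 0.58192755 -0.22444985  0.23614783] [ 0.60364087 -0.20906585  0.25143359]
0.254 46 [ 0.58772141 -0.2162849   0.2600846 ] [ 0.57855944 -0.22298616  0.25408272] [ 0.59474273 -0.20986397  0.26529857]
0.108 230 [ 0.55745526 -0.20046454  0.11277037] [ 0.47224963 -0.23636726  0.10803244] [ 0.60747814 -0.13936464  0.12497015]
arm ((0.5597266554832458, -0.1849675476551056), (0.04670128971338272, 0.16511420905590057), 38.6584587097168)
cap [ 0.43837727 -0.00405764  0.10196814]
```

View pics/crop.png

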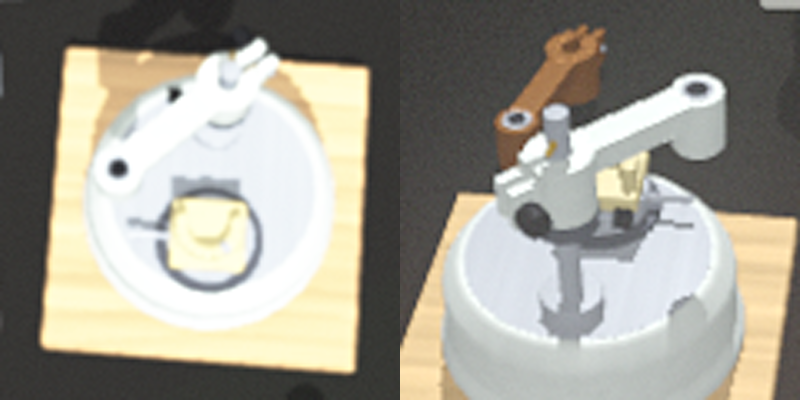

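The right crop shows the white collar around the column (555,110), the brass pin glinting at (550,150), and the holder at (698,90). In the left crop the split's lugs point up-right and the bar points down-left.

Run:
```python
from h import *
col=np.array([.584,-.2163])
P={}
for n in("top","scene"):
    T=np.load(f"pics/{n}0.npz");w,im=T["w"],T["im"].astype(int)
    br=(im[...,0]-im[...,2]>30)&(w[...,2]>.232)&(w[...,2]<.255)&(np.hypot(w[...,0]-.59,w[...,1]+.216)<.035)
    for v,u in np.argwhere(br): print(n,u,v,im[v,u],np.round(w[v,u],4))
    am=(w[...,2]>.224)&(w[...,2]<.236)&(np.hypot(w[...,0]-.55,w[...,1]+.18)<.12)&(im.min(-1)>100)
    p=w[am][:,:2]; r=p-col; s=r@np.array([np.cos(2.27),np.sin(2.27)])
    b=p[(s>.03)&(s<.085)]; c,m=None,b.mean(0); 
    dv=np.linalg.svd(b-m)[2][0]; dv*=np.sign(dv[1]); 
    print(n,"bar mid",m,"bearing fit",np.degrees(np.arctan2(dv[1],dv[0])),"from col",np.degrees(np.arctan2(*(m-col)[::-1])),"extent",s.min(),s.max())
    ring=(abs(w[...,2]-.262)<.006)&(np.hypot(w[...,0]-.584,w[...,1]+.216)<.012)
    vv,uu=np.nonzero(ring);print("coltop px",uu.mean(),vv.mean(),len(uu),"proj",proj(n,[.584,-.2163,.262]))
    # tray inner floor / rect
    b=(im[...,2]>im[...,0]+70)&(w[...,1]>0.05)&(w[...,2]>-.02)&(w[...,2]<.06)
    r=cv2.minAreaRect(np.argwhere(b)[:,::-1].astype(np.float32));print("traypx",r)
# ray at top rim for tray
f,cx,cy,Rm,t=cal("top");C=-Rm.T@t
T=np.load("pics/top0.npz");im=T["im"].astype(int);w=T["w"]
b=(im[...,2]>im[...,0]+70)&(w[...,1]>0.05)&(w[...,2]>-.02)&(w[...,2]<.06)
box=cv2.boxPoints(cv2.minAreaRect(np.argwhere(b)[:,::-1].astype(np.float32)))
for q in box:
    d=Rm.T@np.array([(q[0]-cx)/f,(q[1]-cy)/f,1]);k=(.026-C[2])/d[2];print(q,(C+k*d)[:2])
```

```text
top 372 191 [135 121  88] [ 0.6032 -0.2206  0.244 ]
top 372 192 [185 169 129] [ 0.5997 -0.2202  0.2476]
top 373 192 [214 208 178] [ 0.5996 -0.2226  0.2475]
top 372 193 [205 195 169] [ 0.5973 -0.2201  0.2471]
top bar mid [ 0.54803525 -0.17134461] bearing fit 127.92583305546891 from col 128.660145544842 extent -0.041288150832448675 0.12335665225582197
coltop px 371.05128205128204 197.17948717948718 39 proj [[371.06175446 196.74880133]]
traypx ((211.4949188232422, 256.203857421875), (55.531532287597656, 91.06629943847656), 7.765166282653809)
scene 265 242 [156 142 115] [ 0.592  -0.219   0.2453]
scene 266 242 [158 146 120] [ 0.5934 -0.2167  0.2464]
scene 265 243 [163 139  70] [ 0.5963 -0.2185  0.2461]
scene 266 243 [164 138  73] [ 0.5943 -0.2167  0.2445]
scene 264 244 [194 183 157] [ 0.6011 -0.2199  0.2474]
scene 265 244 [167 141  70] [ 0.5975 -0.2185  0.2445]
scene 266 244 [154 136  98] [ 0.5963 -0.2166  0.2435]
scene 264 245 [181 158  90] [ 0.6007 -0.2202  0.2444]
scene 265 245 [164 141  81] [ 0.6008 -0.2181  0.2445]
scene 264 246 [174 148  85] [ 0.6036 -0.2199  0.2442]
scene 265 246 [160 146 119] [ 0.6007 -0.2183  0.2418]
scene bar mid [ 0.55058889 -0.16895045] bearing fit 125.66198547913098 from col 125.20781931849989 extent -0.042255162459753165 0.12196475820993666
coltop px 265.95 234.65 40 proj [[266.10853503 233.2243775 ]]
traypx ((457.0, 294.0), (84.0, 68.0), 90.0)
[177.83163 297.56796] [0.37591739 0.31060692]
[190.1359  207.33672] [0.63354607 0.28427994]
[245.1582  214.83975] [0.60685486 0.12482397]
[232.85394 305.07098] [0.3519359  0.15650876]
```

Emit:
apply_moves --steps '[[[0,0,-0.1],[0,0,0.035],0.7],[[0,0,-0.1],[0,0,0.035],0.7],[[0,0,-0.1],[0,0,0.035],0.7],[[0,0,-0.1],[0,0,0.035],0.7],[[0,0,0],[0,0,0.033],0.7],[[0,0,0],[0,0,0],0.7],[[0,0,0],[0,0,0],0.7],[[0,0,0],[0,0,0],0.7]]'

```text
clock: 0.77
eef_pos: [0.1613, 0.4727, 0.3272]
tool_rot: [0.421, 0.907, -0.001, 0.0]
ft_force: [-0.6, 0.3, 0.3]
grip_width: 0.0599
grasp_force: 0.0
```

The pin bearing is about -12° and the bar bearing about 128°, so the split needs roughly 40° anticlockwise. I'll carry on towards the bar.

Emit:
apply_moves --steps '[[[-0.19,-0.03,0],[0,0,0],0.7],[[-0.19,-0.03,0],[0,0,0],0.7],[[-0.19,-0.03,0],[0,0,0],0.7],[[-0.19,-0.03,0],[0,0,0],0.7],[[-0.19,-0.03,0],[0,0,0],0.7],[[-0.19,-0.03,0],[0,0,0],0.7],[[-0.19,-0.03,0],[0,0,0],0.7],[[-0.19,-0.03,0],[0,0,0],0.7]]'

```text
clock: 1.43
eef_pos: [0.3202, 0.2076, 0.3276]
tool_rot: [0.421, 0.907, -0.001, -0.0]
ft_force: [0.7, 0.2, -0.2]
grip_width: 0.0601
grasp_force: 0.0
```

Emit:
apply_moves --steps '[[[-0.19,-0.03,0],[0,0,0],0.7],[[-0.19,-0.03,0],[0,0,0],0.7],[[-0.19,-0.03,0],[0,0,0],0.7],[[-0.19,-0.03,0],[0,0,0],0.7],[[-0.19,-0.03,0],[0,0,0],0.7],[[-0.19,-0.03,0],[0,0,0],0.7],[[-0.19,-0.03,0],[0,0,0],0.7],[[-0.19,-0.03,0],[0,0,0],0.7]]'

```text
clock: 2.1
eef_pos: [0.479, -0.056, 0.3274]
tool_rot: [0.422, 0.907, -0.0, -0.001]
ft_force: [0.3, 1.5, 0.6]
grip_width: 0.0601
grasp_force: 0.0
```

```bash
cat > g.py <<'E'
from h import *
import sys
def go(tgt,bear):
    o=bot.get_obs();Rt=R.from_quat(o["tool_rot"]).as_matrix();d=Rt.T@(np.array(tgt)-o["eef_pos"])
    b=np.degrees(np.arctan2(Rt[1,0],Rt[0,0]))
    print("pos",np.round(o["eef_pos"],4),"bear",b.round(2),"tilt",Rt[2,:2].round(4),"shift/0.2",np.round(d/.2,4),"turn",round((b-bear)/180,4),"q",np.round(o["joint_pos"],2),"F",np.round(o["ft_force"],2),"M",np.round(o["ft_torque"],2),"clk",o["clock"])
E
python3 -c "
from g import *
go([.5495,-.1722,.222],128)"
```

```text
pos [ 0.479  -0.056   0.3274] bear 130.1 tilt [ 0.0014 -0.001 ] shift/0.2 [-0.672  -0.104   0.5259] turn 0.0116 q [-0.12  0.19  0.14  1.53  0.    0.75] F [0.28 1.49 0.57] M [ 0.06 -0.03  0.03] clk 2.1
```

Emit:
apply_moves --steps '[[[-0.168,-0.026,0],[0,0,0.003],0.7],[[-0.168,-0.026,0],[0,0,0.003],0.7],[[-0.168,-0.026,0],[0,0,0.003],0.7],[[-0.168,-0.026,0],[0,0,0.003],0.7],[[0,0,0.1],[0,0,0],0.7],[[0,0,0.1],[0,0,0],0.7],[[0,0,0.1],[0,0,0],0.7],[[0,0,0],[0,0,0],0.7]]'

```text
clock: 2.77
eef_pos: [0.5451, -0.171, 0.2624]
tool_rot: [0.439, 0.898, -0.001, -0.005]
ft_force: [-1.3, -0.9, -0.5]
grip_width: 0.0602
grasp_force: 0.0
```

```bash
python3 -c "
from g import *
go([.5495,-.1722,.222],128)
a=[]
for n,(x,y) in (('scene',(220,200)),('top',(290,165))):
    im,d=camera(n);a.append(cv2.resize(im[y:y+120,x:x+120],(400,400),interpolation=cv2.INTER_CUBIC))
cv2.imwrite('pics/c2.png',np.hstack(a)[...,::-1])"
```

```text
pos [ 0.5451 -0.171   0.2624] bear 127.9 tilt [ 0.009  -0.0062] shift/0.2 [-0.0202  0.015   0.2016] turn -0.0005 q [-0.3   0.39  0.25  1.44  0.    0.61] F [-1.25 -0.85 -0.46] M [-0.02  0.07  0.01] clk 2.7667
```

View pics/c2.png

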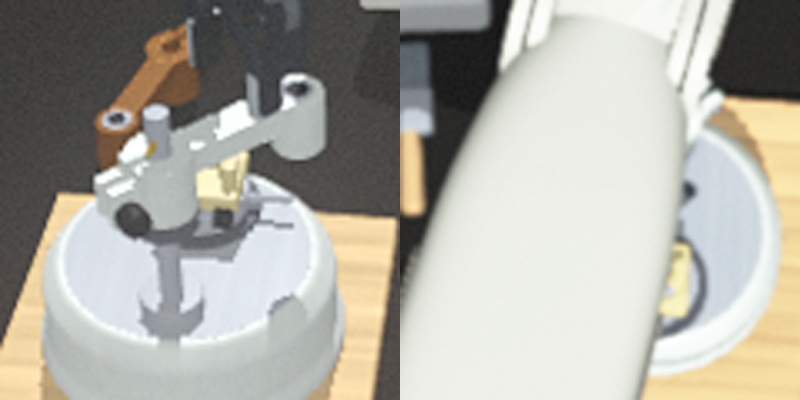

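The fingers sit above the bar between holder and column: near finger tip at (255,115), bar centre about (235,140). They straddle it, so I'll let the arm settle, then descend.

Emit:
apply_moves --steps '[[[0,0,0],[0,0,0],0.7],[[0,0,0],[0,0,0],0.7],[[0,0,0.05],[0,0,0],0.7],[[0,0,0.05],[0,0,0],0.7],[[0,0,0],[0,0,0],0.7],[[0,0,0],[0,0,0],0.7],[[0,0,0],[0,0,0],0.7],[[0,0,0],[0,0,0],0.7]]'

```text
clock: 3.53
eef_pos: [0.5479, -0.1714, 0.2485]
tool_rot: [0.439, 0.898, 0.0, 0.0]
ft_force: [0.8, 0.4, 0.4]
grip_width: 0.06
grasp_force: 0.0
```

```bash
python3 -c "
from g import *
go([.5495,-.1722,.222],128)"
```

```text
pos [ 0.5479 -0.1714  0.2485] bear 127.86 tilt [-0.0003  0.0002] shift/0.2 [-0.008   0.004   0.1327] turn -0.0008 q [-0.3   0.39  0.21  1.39  0.    0.61] F [0.77 0.38 0.44] M [0.01 0.01 0.01] clk 3.5333
```

Emit:
apply_moves --steps '[[[-0.008,0.004,0.033],[0,0,0],0.7],[[0,0,0.033],[0,0,0],0.7],[[0,0,0.033],[0,0,0],0.7],[[0,0,0.033],[0,0,0],0.7],[[0,0,0],[0,0,0],0.6],[[0,0,0],[0,0,0],0.5],[[0,0,0],[0,0,0],0.4],[[0,0,0],[0,0,0],0.4]]'

```text
clock: 4.2
eef_pos: [0.5496, -0.1722, 0.2223]
tool_rot: [0.439, 0.898, 0.0, 0.0]
ft_force: [-0.2, 0.4, -0.4]
grip_width: 0.0341
grasp_force: 0.0
```

Emit:
apply_moves --steps '[[[0,0,0],[0,0,0],0.35],[[0,0,0],[0,0,0],0.32],[[0,0,0],[0,0,0],0.3],[[0,0,0],[0,0,0],0.28],[[0,0,0],[0,0,0],0.2],[[0,0,0],[0,0,0],0],[[0,0,0],[0,0,0],0],[[0,0,0],[0,0,0],0]]'

```text
clock: 4.87
eef_pos: [0.5494, -0.1722, 0.2223]
tool_rot: [0.44, 0.898, -0.0, 0.0]
ft_force: [-1.4, 0.2, 3.4]
grip_width: 0.0229
grasp_force: 59.4
```

```bash
python3 -c "
from g import *
go([.5495,-.1722,.222],128);print(bot.get_obs()['grip_width'],bot.get_obs()['grasp_force'])"
```

```text
pos [ 0.5494 -0.1722  0.2223] bear 127.86 tilt [-0.0004  0.0001] shift/0.2 [-0.0003  0.0007  0.0014] turn -0.0008 q [-0.3   0.4   0.16  1.33 -0.    0.61] F [-1.38  0.19  3.41] M [-0.03  0.3  -0.12] clk 4.8667
0.022939999448994493 59.365766644477844
```

Emit:
apply_moves --steps '[[[0,0,-0.005],[0,0,0],0],[[0,0,-0.005],[0,0,0],0],[[0,0,-0.005],[0,0,0],0],[[0,0,-0.005],[0,0,0],0],[[0,0,-0.005],[0,0,0],0],[[0,0,0],[0,0,0],0],[[0,0,0],[0,0,0],0],[[0,0,0],[0,0,0],0]]'

```text
clock: 5.53
eef_pos: [0.5493, -0.1722, 0.2268]
tool_rot: [0.439, 0.898, 0.0, -0.0]
ft_force: [0.1, 0.2, -3.1]
grip_width: 0.0227
grasp_force: 58.8
```

```bash
python3 -c "
from g import *
go([.5495,-.1722,.227],128)"
```

```text
pos [ 0.5493 -0.1722  0.2268] bear 127.86 tilt [ 0.0002 -0.0001] shift/0.2 [-0.0007  0.0005 -0.001 ] turn -0.0008 q [-0.3   0.4   0.17  1.34  0.    0.61] F [ 0.07  0.22 -3.06] M [ 0.1   0.05 -0.06] clk 5.5333
```

Emit:
apply_moves --steps '[[[-0.0004,-0.0147,0],[0,0,-0.01667],0],[[-0.0004,-0.0147,0],[0,0,-0.01667],0],[[-0.0004,-0.0147,0],[0,0,-0.01667],0],[[-0.0004,-0.0147,0],[0,0,-0.01667],0],[[0,0,0],[0,0,0],0],[[0,0,0],[0,0,0],0],[[0,0,0],[0,0,0],0],[[0,0,0],[0,0,0],0]]'

```text
clock: 6.2
eef_pos: [0.541, -0.1802, 0.2269]
tool_rot: [0.343, 0.939, 0.0, 0.0]
ft_force: [0.5, 0.4, -3.2]
grip_width: 0.0229
grasp_force: 58.9
```

```bash
cat >> g.py <<'E'
def arc(bear,d=.056,c=(.5838,-.2164),z=.2268):
    t=np.radians(bear);go([c[0]+d*np.cos(t),c[1]+d*np.sin(t),z],bear)
E
python3 -c "
from g import *
arc(139.86)"
```

```text
pos [ 0.541  -0.1802  0.2269] bear 139.83 tilt [0.     0.0001] shift/0.2 [-0.0001 -0.0004  0.0005] turn -0.0002 q [-0.32  0.39  0.16  1.34  0.    0.38] F [ 0.51  0.37 -3.24] M [ 0.11  0.11 -0.03] clk 6.2
```

Emit:
apply_moves --steps '[[[-0.0004,-0.0147,0],[0,0,-0.01667],0],[[-0.0004,-0.0147,0],[0,0,-0.01667],0],[[-0.0004,-0.0147,0],[0,0,-0.01667],0],[[-0.0004,-0.0147,0],[0,0,-0.01667],0],[[-0.0004,-0.0147,0],[0,0,-0.01667],0],[[-0.0004,-0.0147,0],[0,0,-0.01667],0],[[0,0,0],[0,0,0],0],[[0,0,0],[0,0,0],0]]'

```text
clock: 6.87
eef_pos: [0.5319, -0.1953, 0.2269]
tool_rot: [0.193, 0.981, 0.0, -0.0]
ft_force: [-0.0, -0.3, -3.0]
grip_width: 0.0229
grasp_force: 58.9
```

```bash
python3 -c "
from g import *
arc(157.86)
T={}
a=[]
for n,(x,y) in (('scene',(235,215)),('top',(340,170))):
    im,d=camera(n);w=cloud(n,d);i=im.astype(int)
    br=(i[...,0]-i[...,2]>40)&(w[...,2]>.236)&(w[...,2]<.255)&(np.hypot(w[...,0]-.59,w[...,1]+.216)<.035)
    for v,u in np.argwhere(br): print(n,u,v,np.round(w[v,u],4))
    a.append(cv2.resize(im[y:y+50,x:x+50],(400,400),interpolation=cv2.INTER_CUBIC))
cv2.imwrite('pics/c3.png',np.hstack(a)[...,::-1])"
```

```text
pos [ 0.5319 -0.1953  0.2269] bear 157.77 tilt [0. 0.] shift/0.2 [-0.0001  0.0002  0.0005] turn -0.0005 q [-0.35  0.38  0.15  1.34  0.    0.04] F [-0.03 -0.33 -3.02] M [0.02 0.14 0.02] clk 6.8667
scene 265 242 [ 0.591  -0.2191  0.2444]
scene 265 243 [ 0.596  -0.2185  0.2458]
scene 266 243 [ 0.5958 -0.2165  0.2457]
scene 264 244 [ 0.5976 -0.2205  0.2445]
scene 265 244 [ 0.5955 -0.2188  0.2428]
scene 266 244 [ 0.5958 -0.2167  0.243 ]
scene 264 245 [ 0.6035 -0.2197  0.2467]
scene 265 245 [ 0.6002 -0.2182  0.244 ]
scene 264 246 [ 0.6037 -0.2199  0.2443]
```

View pics/c3.png

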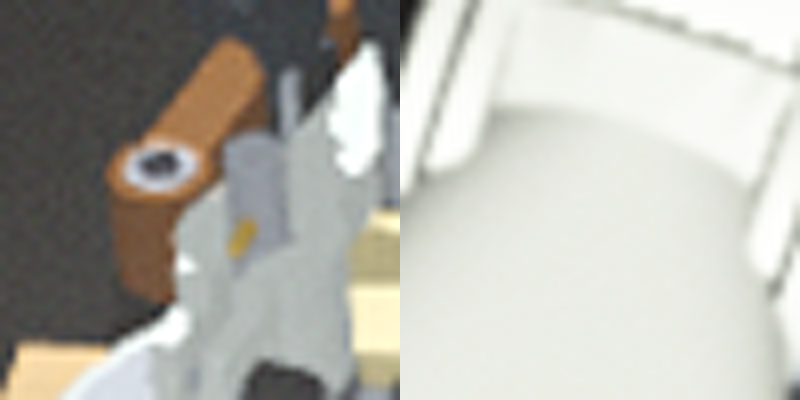

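The pin at crop (243,238) points a little to the left of the camera direction, bearing about -10°. I'll swing to bar bearing about 170°, then feel upward.

Emit:
apply_moves --steps '[[[-0.0004,-0.0147,0],[0,0,-0.01667],0],[[-0.0004,-0.0147,0],[0,0,-0.01667],0],[[-0.0004,-0.0147,0],[0,0,-0.01667],0],[[-0.0004,-0.0147,0],[0,0,-0.01667],0],[[0,0,-0.01],[0,0,0],0],[[0,0,-0.01],[0,0,0],0],[[0,0,0],[0,0,0],0],[[0,0,0],[0,0,0],0]]'

```text
clock: 7.63
eef_pos: [0.5289, -0.2065, 0.2312]
tool_rot: [0.089, 0.996, -0.0, 0.0]
ft_force: [-0.7, 0.5, -2.4]
grip_width: 0.0228
grasp_force: 59.0
```

Emit:
apply_moves --steps '[[[0,0,-0.003],[0,0,0],0],[[0,0,-0.003],[0,0,0],0],[[0,0,-0.003],[0,0,0],0],[[0,0,-0.003],[0,0,0],0],[[0,0,0],[0,0,0],0],[[0,0,0],[0,0,0],0],[[0,0,0],[0,0,0],0],[[0,0,0],[0,0,0],0]]'

```text
clock: 8.3
eef_pos: [0.5286, -0.2067, 0.2333]
tool_rot: [0.088, 0.996, 0.0, -0.0]
ft_force: [0.0, -0.6, -3.1]
grip_width: 0.0226
grasp_force: 58.9
```

```bash
python3 -c "
from g import *
arc(169.86)"
```

```text
pos [ 0.5286 -0.2067  0.2333] bear 169.87 tilt [ 0.0001 -0.    ] shift/0.2 [-0.0004  0.0007  0.0324] turn 0.0 q [-0.37  0.38  0.16  1.35 -0.   -0.2 ] F [ 0.03 -0.64 -3.07] M [-0.01  0.13 -0.  ] clk 8.3
```

Emit:
apply_moves --steps '[[[0,0,-0.003],[0,0,0],0],[[0,0,-0.002],[0,0,0],0],[[0,0,0],[0,0,0],0],[[0,0,0],[0,0,0],0],[[0,0,0],[0,0,0],0],[[0,0,0],[0,0,0],0],[[0,0,0],[0,0,0],0],[[0,0,0],[0,0,0],0]]'

```text
clock: 8.97
eef_pos: [0.5286, -0.2067, 0.2343]
tool_rot: [0.088, 0.996, 0.0, -0.0]
ft_force: [-0.5, -0.9, -3.7]
grip_width: 0.023
grasp_force: 58.9
```

Emit:
apply_moves --steps '[[[0,0,-0.003],[0,0,0],0],[[0,0,-0.002],[0,0,0],0],[[0,0,0],[0,0,0],0],[[0,0,0],[0,0,0],0],[[0,0,0],[0,0,0],0],[[0,0,0],[0,0,0],0],[[0,0,0],[0,0,0],0],[[0,0,0],[0,0,0],0]]'

```text
clock: 9.63
eef_pos: [0.5286, -0.2067, 0.2353]
tool_rot: [0.088, 0.996, -0.0, -0.0]
ft_force: [0.0, -0.0, -3.4]
grip_width: 0.0231
grasp_force: 58.9
```

Emit:
apply_moves --steps '[[[0,0,-0.004],[0,0,0],0],[[0,0,-0.004],[0,0,0],0],[[0,0,-0.004],[0,0,0],0],[[0,0,-0.004],[0,0,0],0],[[0,0,0],[0,0,0],0],[[0,0,0],[0,0,0],0],[[0,0,0],[0,0,0],0],[[0,0,0],[0,0,0],0]]'

```text
clock: 10.3
eef_pos: [0.5286, -0.2067, 0.2385]
tool_rot: [0.088, 0.996, -0.0, -0.0]
ft_force: [-0.4, -1.0, -3.4]
grip_width: 0.0231
grasp_force: 58.9
```

```bash
python3 -c "
from g import *
arc(169.86)"
```

```text
pos [ 0.5286 -0.2067  0.2385] bear 169.87 tilt [ 0. -0.] shift/0.2 [-0.0003  0.0007  0.0584] turn 0.0001 q [-0.37  0.38  0.17  1.36 -0.   -0.2 ] F [-0.44 -1.04 -3.44] M [ 0.    0.11 -0.  ] clk 10.3
```

Emit:
apply_moves --steps '[[[0,0,-0.01],[0,0,0],0],[[0,0,-0.01],[0,0,0],0],[[0,0,-0.01],[0,0,0],0],[[0,0,-0.01],[0,0,0],0],[[0,0,-0.01],[0,0,0],0],[[0,0,-0.01],[0,0,0],0],[[0,0,0],[0,0,0],0],[[0,0,0],[0,0,0],0]]'

```text
clock: 10.97
eef_pos: [0.5287, -0.2067, 0.2508]
tool_rot: [0.088, 0.996, -0.0, 0.0]
ft_force: [-0.4, -0.1, -2.4]
grip_width: 0.0232
grasp_force: 58.9
```

Emit:
apply_moves --steps '[[[0,0,-0.01],[0,0,0],0],[[0,0,-0.01],[0,0,0],0],[[0,0,-0.01],[0,0,0],0],[[0,0,-0.01],[0,0,0],0],[[0,0,-0.01],[0,0,0],0],[[0,0,-0.01],[0,0,0],0],[[0,0,-0.01],[0,0,0],0],[[0,0,0],[0,0,0],0]]'

```text
clock: 11.63
eef_pos: [0.5288, -0.2067, 0.2651]
tool_rot: [0.088, 0.996, -0.0, 0.0]
ft_force: [0.1, -0.9, -2.9]
grip_width: 0.0231
grasp_force: 58.9
```

```bash
python3 -c "
from g import *
arc(169.86,z=.335)"
```

```text
pos [ 0.5288 -0.2067  0.2651] bear 169.87 tilt [-0.001  -0.0001] shift/0.2 [ 0.0007  0.0007 -0.3494] turn 0.0001 q [-0.37  0.37  0.23  1.43  0.   -0.2 ] F [ 0.1  -0.85 -2.88] M [-0.04  0.09 -0.01] clk 11.6333
```

Emit:
apply_moves --steps '[[[0,0,-0.0125],[0,0,0],0],[[0,0,-0.0125],[0,0,0],0],[[0,0,-0.0125],[0,0,0],0],[[0,0,-0.0125],[0,0,0],0],[[0,0,-0.0125],[0,0,0],0],[[0,0,-0.0125],[0,0,0],0],[[0,0,-0.0125],[0,0,0],0],[[0,0,-0.0125],[0,0,0],0]]'

```text
clock: 12.3
eef_pos: [0.5286, -0.2067, 0.2848]
tool_rot: [0.088, 0.996, 0.0, 0.0]
ft_force: [0.4, -0.1, -3.2]
grip_width: 0.0232
grasp_force: 58.9
```

Emit:
apply_moves --steps '[[[0,0,-0.0125],[0,0,0],0],[[0,0,-0.0125],[0,0,0],0],[[0,0,-0.0125],[0,0,0],0],[[0,0,-0.0125],[0,0,0],0],[[0,0,-0.0125],[0,0,0],0],[[0,0,-0.0125],[0,0,0],0],[[0,0,-0.0125],[0,0,0],0],[[0,0,-0.0125],[0,0,0],0]]'

```text
clock: 12.97
eef_pos: [0.5286, -0.2067, 0.3047]
tool_rot: [0.088, 0.996, 0.0, -0.0]
ft_force: [0.6, -0.5, -3.6]
grip_width: 0.0226
grasp_force: 58.9
```

Emit:
apply_moves --steps '[[[0,0,-0.0125],[0,0,0],0],[[0,0,-0.0125],[0,0,0],0],[[0,0,-0.0125],[0,0,0],0],[[0,0,-0.0125],[0,0,0],0],[[0,0,-0.0125],[0,0,0],0],[[0,0,-0.0125],[0,0,0],0],[[0,0,-0.0125],[0,0,0],0],[[0,0,-0.0125],[0,0,0],0]]'

```text
clock: 13.63
eef_pos: [0.5286, -0.2066, 0.3247]
tool_rot: [0.088, 0.996, 0.0, -0.0]
ft_force: [-0.0, 0.0, -3.7]
grip_width: 0.0231
grasp_force: 58.9
```

Emit:
apply_moves --steps '[[[0,0,-0.02],[0,0,0],0],[[0,0,-0.02],[0,0,0],0],[[0,0,-0.02],[0,0,0],0],[[0,0,-0.02],[0,0,0],0],[[0,0,-0.02],[0,0,0],0],[[0,0,0],[0,0,0],0],[[0,0,0],[0,0,0],0],[[0,0,0],[0,0,0],0]]'

```text
clock: 14.3
eef_pos: [0.5286, -0.2067, 0.3444]
tool_rot: [0.088, 0.996, 0.0, -0.0]
ft_force: [-0.6, 0.3, -4.2]
grip_width: 0.0228
grasp_force: 59.0
```

```bash
python3 -c "
from g import *
go([.479,.2265,.345],173)
a=[]
im,d=camera('scene');cv2.imwrite('pics/c4.png',im[...,::-1])"
```

```text
pos [ 0.5286 -0.2067  0.3444] bear 169.87 tilt [0.0002 0.0001] shift/0.2 [ 0.6249  2.0884 -0.0029] turn -0.0174 q [-0.37  0.37  0.43  1.63  0.   -0.2 ] F [-0.65  0.31 -4.2 ] M [0.02 0.11 0.02] clk 14.3
```

View pics/c4.png

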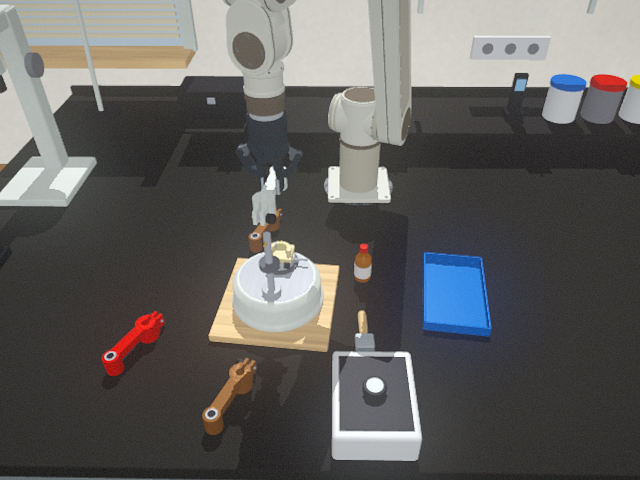

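The arm is off the column, held at (268,195) clear of its top (267,237). The tray is unobstructed at (457,293). I'll refine the tray position.

```bash
python3 -c "
from g import *
for n in('top','scene'):
    im,d=camera(n);w=cloud(n,d);i=im.astype(int)
    b=(i[...,2]>i[...,0]+60)&(abs(w[...,1]-.22)<.2)&(abs(w[...,0]-.49)<.25)
    for lo,hi in((-.004,.010),(.022,.03)):
        p=w[b&(w[...,2]>lo)&(w[...,2]<hi)][:,:2].astype(np.float32)
        p=p[np.hypot(*(p-np.median(p,0)).T)<.16]
        r=cv2.minAreaRect(p);print(n,lo,len(p),np.round(r[0],4),np.round(r[1],3),round(r[2],2),'mean',p.mean(0))
"
```

```text
top -0.004 4079 [0.4966 0.2242] [0.161 0.26 ] 83.02 mean [0.49211094 0.22264145]
top 0.022 382 [0.4923 0.2202] [0.152 0.251] 82.8 mean [0.4912221 0.2216666]
scene -0.004 3946 [0.48   0.2303] [0.158 0.288] 81.2 mean [0.49340767 0.2239036 ]
scene 0.022 370 [0.4984 0.2192] [0.151 0.247] 82.64 mean [0.5525405  0.21886042]
```

Emit:
apply_moves --steps '[[[0.04,0.13,0],[0,0,0],0],[[0.04,0.13,0],[0,0,0],0],[[0.04,0.13,0],[0,0,0],0],[[0.04,0.13,0],[0,0,0],0],[[0.04,0.13,0],[0,0,0],0],[[0.04,0.13,0],[0,0,0],0],[[0.04,0.13,0],[0,0,0],0],[[0.04,0.13,0],[0,0,0],0]]'

```text
clock: 15.12
eef_pos: [0.5017, 0.0106, 0.3445]
tool_rot: [0.088, 0.996, 0.0, 0.0]
ft_force: [0.8, 0.6, -2.9]
grip_width: 0.0229
grasp_force: 59.2
```

Emit:
apply_moves --steps '[[[0.04,0.13,0],[0,0,-0.0025],0],[[0.04,0.13,0],[0,0,-0.0025],0],[[0.04,0.13,0],[0,0,-0.0025],0],[[0.04,0.13,0],[0,0,-0.0025],0],[[0.04,0.13,0],[0,0,-0.0025],0],[[0.04,0.13,0],[0,0,-0.0025],0],[[0.04,0.13,0],[0,0,-0.0025],0],[[0,0,0],[0,0,0],0]]'

```text
clock: 15.78
eef_pos: [0.4736, 0.2021, 0.3441]
tool_rot: [0.058, 0.998, 0.001, -0.001]
ft_force: [-0.1, -0.7, -3.5]
grip_width: 0.0232
grasp_force: 59.6
```

```bash
python3 -c "
from g import *
go([.479,.2265,.12],173)"
```

```text
pos [0.4736 0.2021 0.3441] bear 173.35 tilt [0.0013 0.0027] shift/0.2 [-0.0141  0.1213  1.1209] turn 0.002 q [0.4  0.25 0.27 1.59 0.   0.52] F [-0.09 -0.68 -3.52] M [-0.    0.17 -0.01] clk 15.7833
```

Emit:
apply_moves --steps '[[[0,0.05,0],[0,0,0.002],0],[[0,0.045,0],[0,0,0],0],[[0,0,0.14],[0,0,0],0],[[0,0,0.14],[0,0,0],0],[[0,0,0.14],[0,0,0],0],[[0,0,0.14],[0,0,0],0],[[0,0,0.14],[0,0,0],0],[[0,0,0.14],[0,0,0],0]]'

```text
clock: 16.45
eef_pos: [0.4774, 0.2163, 0.1753]
tool_rot: [0.065, 0.998, 0.0, 0.0]
ft_force: [0.8, 0.1, -3.4]
grip_width: 0.0229
grasp_force: 59.7
```

Emit:
apply_moves --steps '[[[0,0,0.1],[0,0,0],0],[[0,0,0.1],[0,0,0],0],[[0,0,0.08],[0,0,0],0],[[0,0,0.05],[0,0,0],0],[[0,0,0.05],[0,0,0],0],[[0,0,0],[0,0,0],0],[[0,0,0],[0,0,0],0],[[0,0,0],[0,0,0],0]]'

```text
clock: 17.12
eef_pos: [0.4779, 0.2169, 0.1015]
tool_rot: [0.064, 0.998, 0.0, 0.001]
ft_force: [0.8, -0.6, -3.4]
grip_width: 0.0231
grasp_force: 59.5
```

```bash
python3 -c "
from g import *
go([.478,.2225,.0413],172.8)
a=[]
for n,(x,y) in (('scene',(390,200)),('top',(140,190))):
    im,d=camera(n);a.append(cv2.resize(im[y:y+150,x:x+150],(400,400),interpolation=cv2.INTER_CUBIC))
cv2.imwrite('pics/c5.png',np.hstack(a)[...,::-1])"
```

```text
pos [0.4779 0.2169 0.1015] bear 172.64 tilt [-0.0017  0.0011] shift/0.2 [0.0037 0.0274 0.301 ] turn -0.0009 q [ 0.43  0.4  -0.18  0.99 -0.    0.55] F [ 0.84 -0.59 -3.37] M [0.01 0.13 0.  ] clk 17.1167
```

View pics/c5.png

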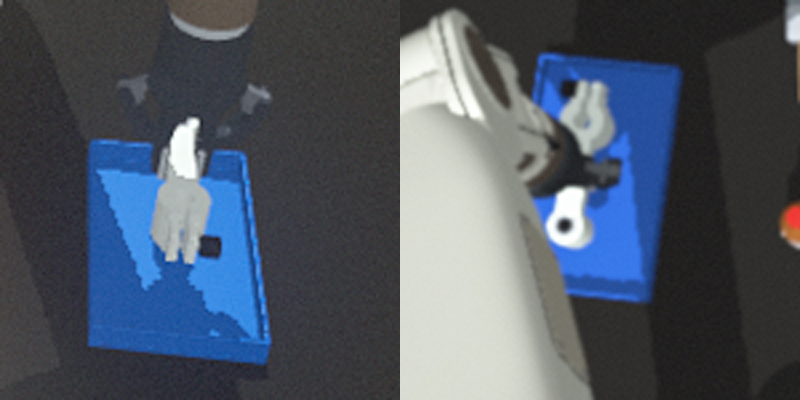

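The arm hangs over the tray: collar at (585,120) and holder at (570,225) in the top crop, both within the walls allowing for its height. I'll lower it slowly.

Emit:
apply_moves --steps '[[[0,0.025,0.05],[0,0,0],0],[[0,0,0.05],[0,0,0],0],[[0,0,0.05],[0,0,0],0],[[0,0,0.04],[0,0,0],0],[[0,0,0.03],[0,0,0],0],[[0,0,0.02],[0,0,0],0],[[0,0,0],[0,0,0],0],[[0,0,0],[0,0,0],0]]'

```text
clock: 17.88
eef_pos: [0.4775, 0.2214, 0.0522]
tool_rot: [0.064, 0.998, -0.0, -0.0]
ft_force: [0.1, -0.5, -3.8]
grip_width: 0.0233
grasp_force: 59.6
```

Emit:
apply_moves --steps '[[[0,0,0.01],[0,0,0],0],[[0,0,0.01],[0,0,0],0],[[0,0,0.005],[0,0,0],0],[[0,0,0.005],[0,0,0],0],[[0,0,0],[0,0,0],0],[[0,0,0],[0,0,0],0],[[0,0,0],[0,0,0],0],[[0,0,0],[0,0,0],0]]'

```text
clock: 18.55
eef_pos: [0.4777, 0.2216, 0.0466]
tool_rot: [0.064, 0.998, 0.0, 0.0]
ft_force: [0.2, 0.5, -3.0]
grip_width: 0.023
grasp_force: 59.6
```

```bash
python3 -c "
from g import *
go([.478,.2225,.0413],172.8)"
```

```text
pos [0.4777 0.2216 0.0466] bear 172.66 tilt [-0.0002  0.0001] shift/0.2 [-0.0007  0.0047  0.0266] turn -0.0008 q [ 0.43  0.47 -0.23  0.87 -0.    0.56] F [ 0.17  0.53 -2.97] M [ 0.01  0.18 -0.02] clk 18.55
```

Still 5 mm to go.

Emit:
apply_moves --steps '[[[0,0,0.005],[0,0,0],0],[[0,0,0.005],[0,0,0],0],[[0,0,0.005],[0,0,0],0],[[0,0,0.003],[0,0,0],0],[[0,0,0],[0,0,0],0],[[0,0,0],[0,0,0],0],[[0,0,0],[0,0,0],0],[[0,0,0],[0,0,0],0]]'

```text
clock: 19.22
eef_pos: [0.4777, 0.2216, 0.0429]
tool_rot: [0.064, 0.998, 0.0, 0.0]
ft_force: [-0.0, -0.3, -3.6]
grip_width: 0.0228
grasp_force: 59.6
```

Emit:
apply_moves --steps '[[[0,0,0.003],[0,0,0],0],[[0,0,0.003],[0,0,0],0],[[0,0,0],[0,0,0],0],[[0,0,0],[0,0,0],0],[[0,0,0],[0,0,0],0],[[0,0,0],[0,0,0],0],[[0,0,0],[0,0,0],0],[[0,0,0],[0,0,0],0]]'

```text
clock: 19.88
eef_pos: [0.4776, 0.2215, 0.0417]
tool_rot: [0.064, 0.998, -0.0, -0.0]
ft_force: [0.1, -0.3, -3.8]
grip_width: 0.0228
grasp_force: 59.6
```

Emit:
apply_moves --steps '[[[0,0,0.003],[0,0,0],0],[[0,0,0.002],[0,0,0],0],[[0,0,0],[0,0,0],0],[[0,0,0],[0,0,0],0],[[0,0,0],[0,0,0],0],[[0,0,0],[0,0,0],0],[[0,0,0],[0,0,0],0],[[0,0,0],[0,0,0],0]]'

```text
clock: 20.55
eef_pos: [0.4777, 0.2216, 0.0415]
tool_rot: [0.064, 0.998, 0.0, 0.0]
ft_force: [-3.0, -1.3, 5.8]
grip_width: 0.023
grasp_force: 60.7
```

Contact made; I'll ease off slightly, open, then withdraw.

Emit:
apply_moves --steps '[[[0,0,-0.002],[0,0,0],0],[[0,0,0],[0,0,0],0],[[0,0,0],[0,0,0],0.28],[[0,0,0],[0,0,0],0.33],[[0,0,0],[0,0,0],0.4],[[0,0,0],[0,0,0],0.6],[[0,0,0],[0,0,0],0.6],[[0,0,0],[0,0,0],0.6]]'

```text
clock: 21.22
eef_pos: [0.4778, 0.2216, 0.041]
tool_rot: [0.064, 0.998, 0.0, 0.0]
ft_force: [-0.0, 0.3, 0.0]
grip_width: 0.0515
grasp_force: 0.0
```

Emit:
apply_moves --steps '[[[0,0,-0.02],[0,0,0],0.6],[[0,0,-0.05],[0,0,0],0.6],[[0,0,-0.1],[0,0,0],0.6],[[0,0,-0.15],[0,0,0],0.6],[[0,0,-0.15],[0,0,0],0.6],[[0,0,-0.15],[0,0,0],0.6],[[0,0,-0.15],[0,0,0],0.6],[[0,0,0],[0,0,0],0.6]]'

```text
clock: 21.88
eef_pos: [0.4811, 0.2232, 0.203]
tool_rot: [0.064, 0.998, 0.003, 0.006]
ft_force: [-0.3, 0.2, 0.3]
grip_width: 0.0512
grasp_force: 0.0
```

```bash
python3 -c "
from g import *
go([.478,.2225,.2],172.8)
a=[]
for n,(x,y) in (('scene',(390,200)),('top',(140,190))):
    im,d=camera(n);a.append(cv2.resize(im[y:y+150,x:x+150],(400,400),interpolation=cv2.INTER_CUBIC))
    w=cloud(n,d);i=im.astype(int);m=(i.max(-1)-i.min(-1)<40)&(i.min(-1)>110)&(w[...,2]>.04)&(w[...,2]<.058)&(abs(w[...,0]-.49)<.12)&(abs(w[...,1]-.22)<.07)
    print(n,m.sum(),w[m].mean(0),w[m].min(0),w[m].max(0))
cv2.imwrite('pics/c6.png',np.hstack(a)[...,::-1])"
```

```text
pos [0.4811 0.2232 0.203 ] bear 172.66 tilt [-0.0112  0.0071] shift/0.2 [ 0.0151 -0.0054  0.0146] turn -0.0008 q [ 0.43  0.31 -0.02  1.23  0.    0.56] F [-0.3   0.21  0.32] M [ 0.06 -0.08 -0.03] clk 21.8833
scene 548 [0.50014355 0.21834464 0.04766133] [0.41242834 0.19186603 0.04007078] [0.58074036 0.24628366 0.0537415 ]
top 473 [0.48618052 0.21806212 0.04886179] [0.41230565 0.19216985 0.04007251] [0.57338218 0.24483391 0.05781538]
```

View pics/c6.png

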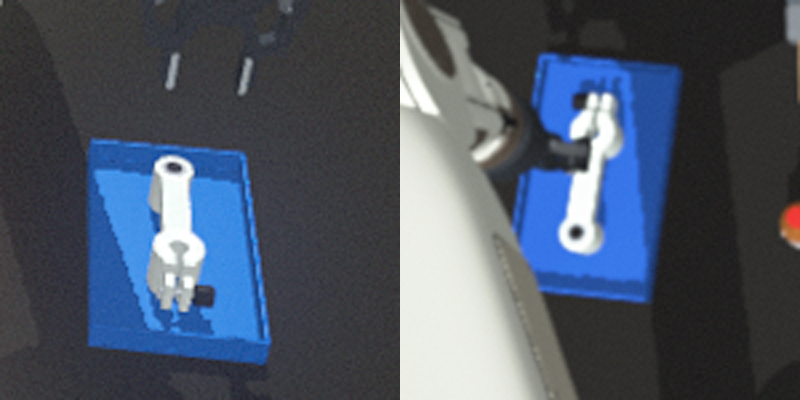

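The arm stands flat inside the tray: collar at (598,130) and holder at (580,235) in the top crop, well within the walls. The gripper is clear, so I'll hand in.

```bash
python3 -c "
from h import *
print(bot.job_done())"
```

```text
the job is handed in; nothing more can be done
None
```

I slid the white tool arm off the column, with the pin passing cleanly through the split. It stands flat in the blue tray, and the job was handed in at about 22 s; the system gave no verdict.

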